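# Refit the gas ring's push-and-hold knob

### The job

The old knob of the little one-ring gas cooker broke up: wipe its three loose bits off the cooker's control panel onto the worktop beside it with the scraper block, never with the fingers, and stand the scraper back on the worktop. Then pick up the new knob, turn it so that the flat in its bore matches the flat of the valve stem, push it fully onto the stem, press stem and knob right down against the spring and finish still holding the knob pressed down, as one does while a gas ring lights. Leave the other things where they are.

Things in the scene. Friction and masses are not known exactly. Their poses are not given: they have to be found in the camera images.
- cooker: One-ring gas cooker, white box with flat metal top 50 mm high, fixed. Origin on the worktop below the stem's axis. Top spans x -62 to +65 mm (-x is the front), y -52 to +165 mm. Where y is below 58 mm it is the flat, rimless control panel with the stem in it; beyond is the burner (up to 70 mm high). The worktop is free 60 mm beyond the panel's -y edge: wipe the bits off over it.
- stem_tip (a point): Tip of the valve stem, on its axis: upright steel D-shaft, diameter 14 mm, standing 24 mm out of the panel (tip 74 mm above the worktop), top 3 mm tapered. z is up; the flat of the D, 3.5 mm from the axis, faces this point's -x (roughly towards the robot). The stem is stiff to turn (0.2 N m) and need not be turned.
- valve_push (a joint): how far the stem is pushed down, in m: 0 up, 0.006 right down at its stop. A spring pushes it back up, 3 N at the top and 6 N at the stop.
- knob_centre (a point): New black knob, 48 mm high, standing bore down: round skirt 50 mm across, 19 mm high; on it an upright bar grip 14 mm thick (y), 38 mm long (x), from 19 to 48 mm above the underside, its -x end a beak-like pointer reaching over the rim. The point is on the axis, 24 mm above the underside, z up. Fully home on the stem the underside is 8 mm above the panel; 2 mm with the stem right down.
- knob_bore (a point): Roof of the knob's D-shaped bore, on the axis, 16 mm above the underside; axes as knob_centre. The bore's flat is on the pointer's side (-x); it is 1.2 mm wider all round than the stem and flared at the mouth. The knob fits when its -x points the same way as the stem's -x. This point meets stem_tip when the knob is fully home.
- scraper_centre (a point): Scraper block standing on the worktop, 72 mm high: rubber-soled foot 46 mm long (x), 26 mm thick (y), 22 mm high; above it a wooden grip 36 mm long (x), 18 mm thick (y), up to 72 mm. The point is its centre, 36 mm above the sole; z is up. The long sides of the foot (its y faces) do the wiping.
- chip1_centre (a point): centre of a loose angular bit of steel from the old knob, about 14 x 12 x 8 mm, lying on the control panel. All three bits lie on the front (-x) side of the stem, 13 to 46 mm ahead of its axis and within 36 mm to either side (y of the cooker).
- chip2_centre (a point): centre of another such loose bit, about 14 x 12 x 8 mm.
- chip3_centre (a point): centre of another such loose bit, about 14 x 12 x 8 mm.
- soap: bar of soap, 58 x 84 x 26 mm, bystander, origin under it.
- candle: tea light, 38 mm wide and 15 mm high, bystander, origin under it.
- salt_shaker: white salt shaker, 44 mm wide and 90 mm high, bystander, origin under it.
- scissors: scissors lying flat, 87 x 199 x 9 mm, bystander.
- spice_jar: spice jar with a green lid, 46 mm wide and 106 mm high, bystander, origin under it.

How it is judged:
On the way, in this order (a step that is already met when the one before it is completed fails the run):
1. all three bits are wiped off the cooker (height (world z) of each of chip1_centre, chip2_centre, chip3_centre below 0.04 m), for 0.2 s.
2. the scraper stands on the worktop, off the cooker and let go (height (world z) of scraper_centre below 0.045 m and contact force between the fingers and scraper below 0.1 N and angle between scraper_centre's own z axis and vertical below 0.2 rad), for 0.2 s.
3. the knob is fully on the stem, flat to flat (distance between knob_bore and stem_tip below 0.003 m and angle between the z axis of knob_bore and the z axis of stem_tip, either way round below 0.12 rad and angle between the x axis of knob_bore and the x axis of stem_tip, either way round below 0.3 rad), for 0.1 s.
At the end, for the whole second after the job is handed in: Knob on the stem (bore roof within 3 mm of the tip, tilt under 0.12 rad, flats within 0.3 rad), stem held down over 4.5 mm, fingers on the knob (over 2 N), arm not on the cooker; bits off the cooker (below 40 mm); scraper upright on the worktop, not touching the cooker (all of step 1 and all of step 3 and value of joint valve_push above 0.0045 m and contact force between the fingers and knob above 2 N and height (world z) of scraper_centre between 0 and 0.045 m and angle between scraper_centre's own z axis and vertical below 0.2 rad and contact force between each of the arm, scraper and cooker below 0.5 N); the arm keeps its last pose, push and grip.
It fails at once if the fingers touch a bit of the old knob (contact force between the fingers and chip1 above 0.5 N or contact force between the fingers and chip2 above 0.5 N or contact force between the fingers and chip3 above 0.5 N).
It fails at once if one of the other loose things is moved by more than 3 cm (distance of any of soap, candle, salt_shaker, scissors, spice_jar from where it was at the start of the episode above 0.03 m).
It also fails if it takes over 72 s, if anything falls off the work surface, if the arm or the gripper's body presses on something with over 40 N, if the wrist force passes 120 N, or if a joint passes its speed limit or range.

### The arm

A 7-joint arm with a two-finger parallel gripper is mounted at the origin on a cart in front of the work surface, level with it; the furniture and walls round the work are solid. World frame = base frame: x ahead of the robot, y to its left, z up, the work surface at z = 0. Lengths are in m, angles in rad, forces in N, time in s.
With the tool pointing down it reaches from about 0.4 to 0.85 m from the base axis. Payload 4.4 kg.
Tool frame: the origin (TCP) lies on the mounting face of the last link; the fingertips stand 199 mm ahead of it and the grasp point (between the pads) lies 180 mm ahead of it; y points along the fingers, z is the direction in which the jaws open and shut, and the axes are right-handed (so a half turn about y gives the same grasp; the last joint's range is limited). The gripper opens to 94 mm and grips with 3 to 60 N. Pads are 16 mm wide; open, the fingers measure 119 mm over their backs; the gripper's body (75 mm by 177 mm) begins 78 mm behind the grasp point.
Start: joints at [1.042, 0.628, 0.038, 1.517, -0.027, 0.996, -0.02], TCP at [0.29, -0.582, 0.405] pointing down, gripper open.
Joint ranges: [-3.06, 3.06], [-0.37, 2.12], [-1.25, 1.32], [0.18, 2.47], [-1.1, 4.24], [0.23, 1.98], [-2.94, 2.94]. Speed limits (rad/s): [2.57, 2.57, 3.14, 3.14, 3.14, 3.14, 3.14].

### API

Orientations are given as [roll, pitch, yaw] about the fixed x, y, z axes, in that order (R = Rz(yaw) Ry(pitch) Rx(roll)).
In Python, from workcell import r gives the robot as it stands.
- The arm moves only by the tool servo_tool, never from a script. Its argument "increments" is a list of rows, each an object of numbers: "gripper": the opening, from -1 (shut) to 1 (fully open), so that 0 is half open; "dx", "dy", "dz": the shift along the tool's x, y, z in m; "ax", "ay", "az": the turn, a rotation vector about the tool's x, y, z in rad. In form: [{"gripper": .., "dx": .., "dy": .., "dz": .., "ax": .., "ay": .., "az": ..}, ...]. A call has 1 to 12 rows; each row shifts and turns the commanded pose from where the row before left it, along the tool's axes as they then stand; what a row does not reach is not made up. A row lasts 1/10 s, in which the tool goes at most 50 mm and 8.59 degrees, less where a joint would pass 70% of its speed; a pose out of reach is approached as far as the arm can. A call with a gripper value outside its range is refused whole. The fingers move at their own pace and stop on an object; "grip_force" is the grip in N (left out, the last holds). Time passes only in rows, so rows that do not move let the fingers close. It gives the time, the measured TCP pose, the force and the opening at its end, in the units of the state.
- r.observe(): the state, without advancing time (a new reading comes with each control period).
- r.camera(name): name is "side" or "top" or "wrist"; returns a dict with "frame" (480x640x3 uint8, red, green, blue), "depth" (480x640 float32, m along the optical axis (not along the pixel's ray), 0 where there is no reading), "camera_matrix" (3x3 intrinsics, pixels), "dist" ([k1, k2, p1, p2, k3] as OpenCV has them; the pictures are not rectified), "world_from_camera" (4x4, takes a point from camera to world coordinates); the wrist camera has in their place "tool_from_camera" (4x4, takes a point from camera to tool coordinates, whose origin is the TCP and whose axes are the tool frame's). Camera axes: x right, y up, looking along -z (the intrinsics and any distortion apply to the point x, -y, -z); pixel columns grow to the right and rows downward; lengths in m; the calibration is good to about 2 mm. A picture is of the moment at which its call begins: read the wrist's pose just before it.
- r.sign_off(): hands the job in, once; it reports no verdict.
Trained networks look in the newest picture that a camera, given by its name, has taken for a name from the list of things; names that differ only in an ending like _2 or _b are one class to them, and where a whole thing is asked for, a point or a joint stands for the part that bears it (a point fixed in the world has none). Each returns a list of dicts, best first, with "score" (0 to 1); they miss things now and then, are a little off and sometimes report something else, mostly with a low value. They report only what shows in the picture. A call takes as long as a camera call.
- r.outline_of(camera, target): "pixels" (480x640 bool, what is visible of it) and "extent" ([left, top, width, height] in pixels, round what is visible of it).
The state is a dict: "time_s": time; "qpos": joint angles; "joint_velocities": joint speeds; "joint_efforts": joint torques, N m; "tcp_pos": TCP position; "eef_rot": TCP orientation; "ft_force": force on the tool from outside, world axes, zero at the start; "torque": the same for the moment, N m; "gripper_width": finger opening in m.
Only numpy, scipy, OpenCV 4.12 (cv2) and the standard library are available. Lean on these libraries where they do the work, as an engineer would, in place of code of your own. Each camera call takes 0.05 s, during which the arm holds its last target. There are 200 camera calls.

## Working session

There is one attempt and no reset: what is moved stays moved. The work goes in short steps, Python scripts to look and compute and a tool call to move; the robot and the scene stay as the last step left them, time stands still between calls to the robot, and variables do not carry over. Pictures are saved under pics/ and viewed, about 8 in all and at most 12, crops included, and the job is handed in when it is done.

Besides the shell and the picture viewer there is one more tool, called after ">>>" as a command line: name --argument value ..., lists and objects as JSON in quotes. servo_tool: Moves the arm, as the interface text tells. Its arguments: {"type":"object","properties":{"increments":{"type":"array","items":{"type":"object","properties":{"gripper":{"type":"number"},"dx":{"type":"number"},"dy":{"type":"number"},"dz":{"type":"number"},"ax":{"type":"number"},"ay":{"type":"number"},"az":{"type":"number"}}}},"grip_force":{"type":"number"}},"required":["increments"]}

```bash
mkdir -p pics; ls; cat > h.py <<'E'
import numpy as np, cv2
from scipy.spatial.transform import Rotation as R
from workcell import r
def T(o):
    M=np.eye(4); M[:3,:3]=R.from_euler('xyz',o['eef_rot']).as_matrix(); M[:3,3]=o['tcp_pos']; return M
def shot(n):
    o=r.observe(); c=r.camera(n)
    c['W']=c['world_from_camera'] if n!='wrist' else T(o)@np.array(c['tool_from_camera'])
    c['W']=np.array(c['W']); return c
def pts(c,mask=None):
    "world points (N,3) of mask pixels with depth"
    if mask is None: mask=np.ones((480,640),bool)
    v,u=np.nonzero(mask&(c['depth']>0)); d=c['depth'][v,u]
    p=cv2.undistortPoints(np.stack([u,v],1).astype(np.float64)[:,None],np.array(c['camera_matrix']),np.array(c['dist']))[:,0]
    P=np.stack([p[:,0]*d,-p[:,1]*d,-d],1)
    return P@c['W'][:3,:3].T+c['W'][:3,3]
def proj(c,P):
    Q=(np.atleast_2d(P)-c['W'][:3,3])@c['W'][:3,:3]; Q=Q*[1,-1,-1]
    return cv2.projectPoints(Q,np.zeros(3),np.zeros(3),np.array(c['camera_matrix']),np.array(c['dist']))[0][:,0]
def save(n,im): cv2.imwrite('pics/'+n,im[...,::-1])
E
cat > look.py <<'E'
from h import *
o=r.observe(); print({k:np.round(v,3).tolist() for k,v in o.items()}); print(np.round(T(o),3).tolist())
ims=[]
for n in ['side','top','wrist']:
    c=shot(n); save(n+'0.png',c['frame']); np.savez(n+'0.npz',W=c['W'],depth=c['depth'],K=c['camera_matrix'],dist=c['dist'],frame=c['frame'])
    print(n,np.round(c['W'],3).tolist())
    for t in ['cooker','stem_tip','knob_centre','scraper_centre','chip1_centre','soap','candle','salt_shaker','scissors','spice_jar']:
        for f in r.outline_of(n,t)[:4]:
            P=pts(c,f['pixels'])
            print(n,t,round(f['score'],2),list(map(int,f['extent'])), (np.round(np.r_[np.median(P,0),P.min(0),P.max(0)],3).tolist() if len(P) else None))
E
python3 look.py
```

```text
pics
{'time_s': 0.0, 'qpos': [1.042, 0.629, 0.038, 1.518, -0.027, 0.996, -0.02], 'joint_velocities': [-0.0, -0.0, 0.0, 0.0, 0.001, -0.001, 0.001], 'joint_efforts': [0.001, -54.973, 1.144, -18.663, -0.052, 0.024, 0.0], 'tcp_pos': [0.29, -0.581, 0.404], 'eef_rot': [-1.573, 0.0, -2.679], 'ft_force': [0.23, -0.319, 0.697], 'torque': [-0.006, -0.018, -0.027], 'gripper_width': 0.094}
[[-0.895, -0.001, 0.446, 0.29], [-0.446, 0.002, -0.895, -0.581], [-0.0, -1.0, -0.002, 0.404], [0.0, 0.0, 0.0, 1.0]]
side [[-0.272, 0.506, -0.819, -0.81], [-0.962, -0.123, 0.244, 0.413], [0.023, 0.854, 0.52, 0.9], [0.0, 0.0, 0.0, 1.0]]
side cooker 0.77 [249, 241, 83, 48] [0.419, 0.108, 0.05, 0.381, -0.034, -0.005, 0.574, 0.212, 0.077]
side cooker 0.31 [184, 273, 20, 26] [0.417, 0.368, 0.022, 0.4, 0.342, -0.002, 0.501, 0.39, 0.055]
side stem_tip 0.49 [304, 250, 9, 8] [0.448, 0.044, 0.06, 0.439, 0.027, 0.046, 0.481, 0.051, 0.077]
side knob_centre 0.64 [184, 276, 16, 23] [0.417, 0.37, 0.022, 0.4, 0.343, -0.002, 0.52, 0.392, 0.055]
side scraper_centre 0.54 [307, 250, 4, 7] [0.447, 0.044, 0.065, 0.443, 0.038, 0.054,
[... 1396 characters left out ...]
, 35] [0.423, -0.34, 0.008, 0.377, -0.459, -0.005, 0.46, -0.289, 0.015]
top spice_jar 0.6 [112, 193, 36, 32] [0.534, 0.419, 0.098, 0.516, 0.402, 0.005, 0.593, 0.479, 0.11]
wrist [[0.447, 0.861, 0.242, 0.36], [-0.895, 0.43, 0.121, -0.546], [-0.0, -0.271, 0.963, 0.383], [0.0, 0.0, 0.0, 1.0]]
wrist cooker 0.59 [265, 0, 21, 5] [0.432, -0.476, 0.004, 0.429, -0.483, -0.003, 0.437, -0.465, 0.008]
wrist soap 0.68 [268, 0, 18, 7] [0.433, -0.476, 0.005, 0.43, -0.483, -0.002, 0.436, -0.466, 0.008]
wrist salt_shaker 0.32 [263, 0, 24, 7] [0.433, -0.476, 0.004, 0.429, -0.484, -0.003, 0.437, -0.464, 0.008]
wrist scissors 0.5 [264, 0, 21, 4] [0.433, -0.476, 0.005, 0.43, -0.483, -0.002, 0.436, -0.466, 0.008]
```

```bash
python3 - <<'E'
import cv2,numpy as np
a=cv2.imread('pics/top0.png')[180:290,100:510]; b=cv2.imread('pics/side0.png')[220:320,140:480]
a=cv2.resize(a,None,fx=1.95,fy=1.95,interpolation=cv2.INTER_CUBIC)
b=cv2.resize(b,(800,235),interpolation=cv2.INTER_CUBIC)
o=np.zeros((a.shape[0]+235,800,3),np.uint8); o[:a.shape[0],:a.shape[1]]=a[:,:800]; o[a.shape[0]:]=b
cv2.imwrite('pics/v1.png',o)
E
```

```text
(no output)
```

View pics/v1.png

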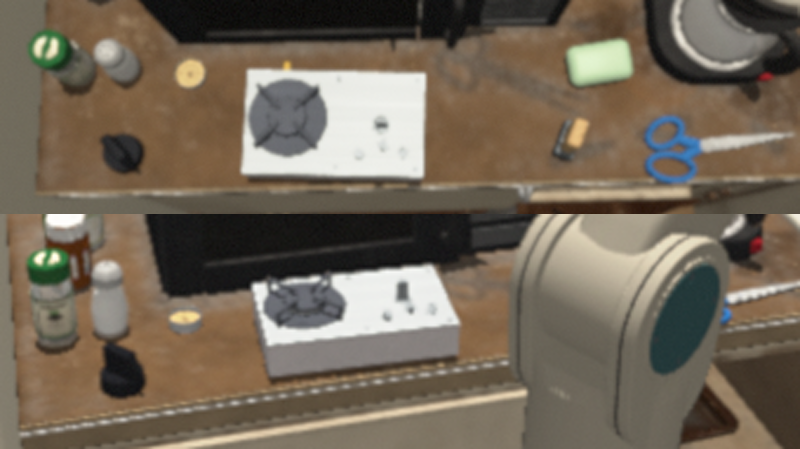

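>>> servo_tool --increments '[{"gripper": 1,"dx": -0.032,"dy": -0.004,"dz": -0.035},{"gripper": 1,"dx": -0.032,"dy": -0.004,"dz": -0.035},{"gripper": 1,"dx": -0.032,"dy": -0.004,"dz": -0.035},{"gripper": 1,"dx": -0.032,"dy": -0.004,"dz": -0.035},{"gripper": 1,"dx": -0.032,"dy": -0.004,"dz": -0.035},{"gripper": 1,"dx": -0.032,"dy": -0.004,"dz": -0.035},{"gripper": 1,"dx": -0.032,"dy": -0.004,"dz": -0.035},{"gripper": 1,"dx": -0.032,"dy": -0.004,"dz": -0.035},{"gripper": 1,"dx": -0.032,"dy": -0.004,"dz": -0.035},{"gripper": 1,"dx": -0.032,"dy": -0.004,"dz": -0.035},{"gripper": 1,"dx": -0.032,"dy": -0.004,"dz": -0.035}]'

```text
schema error: expected keys gripper, dx, dy, dz, ax, ay, az
```

>>> servo_tool --increments '[{"gripper": 1,"ay": 0.116},{"gripper": 1,"ay": 0.116},{"gripper": 1,"ay": 0.116},{"gripper": 1,"ay": 0.116},{"gripper": 1},{"gripper": 1}]'

```text
schema error: expected keys gripper, dx, dy, dz, ax, ay, az
```

All keys are needed in each row.

>>> servo_tool --increments '[{"gripper": 1,"dx": -0.032,"dy": -0.004,"dz": -0.035,"ax": 0,"ay": 0,"az": 0},{"gripper": 1,"dx": -0.032,"dy": -0.004,"dz": -0.035,"ax": 0,"ay": 0,"az": 0},{"gripper": 1,"dx": -0.032,"dy": -0.004,"dz": -0.035,"ax": 0,"ay": 0,"az": 0},{"gripper": 1,"dx": -0.032,"dy": -0.004,"dz": -0.035,"ax": 0,"ay": 0,"az": 0},{"gripper": 1,"dx": -0.032,"dy": -0.004,"dz": -0.035,"ax": 0,"ay": 0,"az": 0},{"gripper": 1,"dx": -0.032,"dy": -0.004,"dz": -0.035,"ax": 0,"ay": 0,"az": 0},{"gripper": 1,"dx": -0.032,"dy": -0.004,"dz": -0.035,"ax": 0,"ay": 0,"az": 0},{"gripper": 1,"dx": -0.032,"dy": -0.004,"dz": -0.035,"ax": 0,"ay": 0,"az": 0},{"gripper": 1,"dx": -0.032,"dy": -0.004,"dz": -0.035,"ax": 0,"ay": 0,"az": 0},{"gripper": 1,"dx": -0.032,"dy": -0.004,"dz": -0.035,"ax": 0,"ay": 0,"az": 0},{"gripper": 1,"dx": -0.032,"dy": -0.004,"dz": -0.035,"ax": 0,"ay": 0,"az": 0}]'

```text
time_s: 2.75
tcp_pos: [0.4335, -0.0781, 0.4492]
eef_rot: [-1.57, 0.001, -2.679]
ft_force: [1.3, -1.2, -0.8]
gripper_width: 0.0939
```

>>> servo_tool --increments '[{"gripper": 1,"dx": 0,"dy": 0,"dz": 0,"ax": 0,"ay": 0.116,"az": 0},{"gripper": 1,"dx": 0,"dy": 0,"dz": 0,"ax": 0,"ay": 0.116,"az": 0},{"gripper": 1,"dx": 0,"dy": 0,"dz": 0,"ax": 0,"ay": 0.116,"az": 0},{"gripper": 1,"dx": 0,"dy": 0,"dz": 0,"ax": 0,"ay": 0.116,"az": 0},{"gripper": 1,"dx": 0,"dy": 0,"dz": 0,"ax": 0,"ay": 0,"az": 0},{"gripper": 1,"dx": 0,"dy": 0,"dz": 0,"ax": 0,"ay": 0,"az": 0}]'

```text
time_s: 3.35
tcp_pos: [0.4333, -0.0799, 0.4488]
eef_rot: [-1.571, 0.0, -3.14]
ft_force: [0.4, 0.0, -0.2]
gripper_width: 0.094
```

```bash
cat > wl.py <<'E'
import sys
from h import *
def wl(tag,ts):
    o=r.observe(); print(round(o['time_s'],2),np.round(o['tcp_pos'],4),np.round(o['eef_rot'],4),np.round(o['qpos'],2),np.round(o['ft_force'],1),round(o['gripper_width'],4))
    c=shot('wrist'); save(tag+'.png',c['frame']); np.savez(tag+'.npz',W=c['W'],depth=c['depth'],camera_matrix=c['camera_matrix'],dist=c['dist'],frame=c['frame'])
    for t in ts:
        for f in r.outline_of('wrist',t)[:4]:
            P=pts(c,f['pixels'])
            print(t,round(f['score'],2),list(map(int,f['extent'])), (np.round(np.r_[np.median(P,0),P.min(0),P.max(0)],3).tolist() if len(P) else None))
    return c
if __name__=='__main__': wl(sys.argv[1],sys.argv[2:])
E
python3 wl.py w1 cooker stem_tip scraper_centre chip1_centre
```

```text
3.35 [ 0.4333 -0.0799  0.4488] [-1.5707e+00  2.0000e-04 -3.1399e+00] [ 0.09  0.27  0.03  2.01 -0.01  0.86 -1.44] [ 0.4  0.  -0.2] 0.094
cooker 0.9 [0, 99, 244, 159] [0.459, 0.092, 0.049, 0.084, -0.011, -0.888, 0.534, 0.482, 0.074]
cooker 0.7 [203, 226, 13, 18] [0.415, 0.017, 0.056, 0.407, 0.012, 0.05, 0.421, 0.023, 0.059]
scraper_centre 0.68 [406, 177, 56, 61] [0.436, -0.186, 0.05, 0.402, -0.224, -0.002, 0.458, -0.17, 0.073]
chip1_centre 0.72 [202, 227, 14, 17] [0.415, 0.017, 0.056, 0.407, 0.012, 0.049, 0.421, 0.023, 0.059]
```

View pics/w1.png

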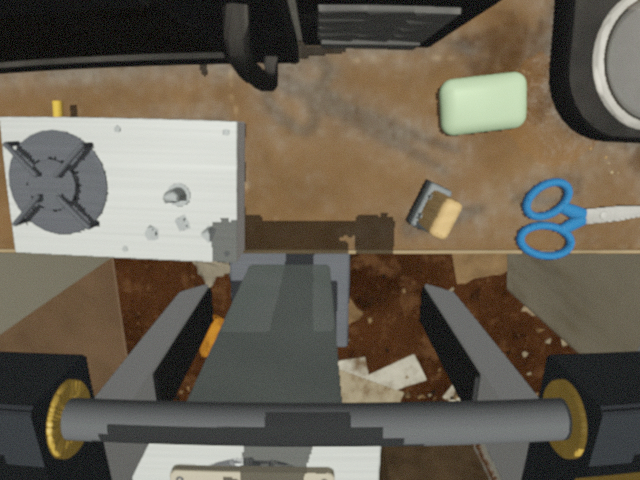

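```bash
cat > m1.py <<'E'
from h import *
def ld(t):
    d=np.load(t+'.npz'); return {k:d[k] for k in d}
def clusters(P,cell=0.001,dil=2,minn=5):
    g=np.round(P[:,:2]/cell).astype(int); o=g.min(0)-4; im=np.zeros(g.max(0)-o+5,np.uint8); im[tuple((g-o).T)]=1
    n,l=cv2.connectedComponents(cv2.dilate(im,np.ones((2*dil+1,)*2,np.uint8))); L=l[tuple((g-o).T)]
    return [P[L==k] for k in range(1,n) if (L==k).sum()>=minn]
if __name__=='__main__':
    c=ld('w1'); P=pts(c)
    near=(P[:,0]>.36)&(P[:,0]<.56)&(P[:,1]>-.03)&(P[:,1]<.23)
    pan=P[near&(abs(P[:,2]-.05)<.004)&(P[:,1]>-.03)]
    print('panel z',np.median(pan[:,2]))
    rc=cv2.minAreaRect(pan[:,:2].astype(np.float32)); print('rect',rc,cv2.boxPoints(rc).round(4).tolist())
    for lo,hi in [(.053,.066),(.066,.08)]:
        for q in clusters(P[near&(P[:,2]>lo)&(P[:,2]<hi)&(P[:,1]<.11)]):
            print(lo,len(q),np.round(np.r_[q.mean(0),q.min(0),q.max(0)],4).tolist())
    s=(P[:,0]>.39)&(P[:,0]<.47)&(P[:,1]>-.225)&(P[:,1]<-.15)
    for lo,hi in [(.064,.08),(.016,.026),(-.01,.004)]:
        q=P[s&(P[:,2]>lo)&(P[:,2]<hi)]; print('scr',lo,len(q),np.median(q,0).round(4),cv2.minAreaRect(q[:,:2].astype(np.float32)),np.median(q[:,2]))
E
python3 m1.py
python3 - <<'E'
from m1 import *
for n in ['top0','side0']:
    d=np.load(n+'.npz'); c=dict(W=d['W'],depth=d['depth'],camera_matrix=d['K'],dist=d['dist']); P=pts(c)
    s=(abs(P[:,0]-.42)<.05)&(abs(P[:,1]-.365)<.05)
    for lo,hi in [(.03,.06),(.008,.024)]:
        q=P[s&(P[:,2]>lo)&(P[:,2]<hi)]; print(n,lo,len(q),np.round(np.r_[q.mean(0),q.min(0),q.max(0)],4),cv2.minAreaRect(q[:,:2].astype(np.float32)))
E
```

```text
panel z 0.04898395739160866
rect ((0.4541696608066559, 0.09983666986227036), (0.21865642070770264, 0.12762677669525146), 87.48988342285156) [[0.3856000006198883, -0.006599999964237213], [0.5131000280380249, -0.012199999764561653], [0.5227000117301941, 0.20630000531673431], [0.3952000141143799, 0.211899995803833]]
0.053 129 [0.4149, 0.0176, 0.0563, 0.4072, 0.0124, 0.0533, 0.4212, 0.0239, 0.0585]
0.053 136 [0.4153, 0.0696, 0.0564, 0.4095, 0.0651, 0.0533, 0.422, 0.0752, 0.0592]
0.053 136 [0.4246, 0.0402, 0.0562, 0.418, 0.0353, 0.053, 0.4311, 0.0456, 0.0583]
0.053 74 [0.4534, 0.0385, 0.06, 0.4473, 0.0358, 0.0532, 0.4573, 0.0457, 0.0657]
0.066 181 [0.4518, 0.042, 0.0713, 0.4467, 0.0363, 0.0664, 0.4572, 0.0499, 0.0744]
scr 0.064 809 [ 0.4332 -0.1896  0.0699] ((0.43206587433815, -0.19102004170417786), (0.018206752836704254, 0.03604276478290558), 66.70763397216797) 0.06991810973995233
scr 0.016 432 [ 0.4404 -0.1842  0.0201] ((0.4325750172138214, -0.18961241841316223), (0.022547468543052673, 0.04660861939191818), 63.6470947265625) 0.02007856574598532
scr -0.01 3706 [ 0.4402 -0.1746 -0.0014] (
[... 180 characters left out ...]
0.0302 0.4465 0.3815 0.0519] ((0.4272671639919281, 0.36302778124809265), (0.04587161913514137, 0.014302050694823265), 43.169578552246094)
top0 0.008 194 [0.4277 0.3617 0.018  0.4049 0.3415 0.0085 0.4512 0.3878 0.024 ] ((0.4281689524650574, 0.3643946051597595), (0.04655821993947029, 0.04574325308203697), 3.1029655933380127)
side0 0.03 134 [0.4241 0.3685 0.0422 0.4061 0.3499 0.0301 0.4488 0.386  0.0553] ((0.4246881604194641, 0.36853712797164917), (0.05199863016605377, 0.01923060230910778), 37.03217697143555)
side0 0.008 144 [0.4158 0.3718 0.0174 0.3998 0.3452 0.0081 0.4419 0.3925 0.0238] ((0.4194549024105072, 0.36927178502082825), (0.047649119049310684, 0.03915218636393547), 81.85562896728516)
```

>>> servo_tool --increments '[{"gripper": 1,"dx": 0,"dy": 0.02,"dz": 0.037,"ax": 0,"ay": 0,"az": 0},{"gripper": 1,"dx": 0.001,"dy": 0.02,"dz": 0.037,"ax": 0,"ay": 0,"az": 0},{"gripper": 1,"dx": 0,"dy": 0.02,"dz": 0.037,"ax": 0,"ay": 0,"az": 0},{"gripper": 1,"dx": 0,"dy": 0.02,"dz": 0,"ax": 0,"ay": 0.136,"az": 0},{"gripper": 1,"dx": 0,"dy": 0.02,"dz": 0,"ax": 0,"ay": 0.136,"az": 0},{"gripper": 1,"dx": 0,"dy": 0.02,"dz": 0,"ax": 0,"ay": 0.135,"az": 0},{"gripper": 1,"dx": 0,"dy": 0.035,"dz": 0,"ax": 0,"ay": 0,"az": 0},{"gripper": 1,"dx": 0,"dy": 0.035,"dz": 0,"ax": 0,"ay": 0,"az": 0},{"gripper": 1,"dx": 0,"dy": 0.024,"dz": 0,"ax": 0,"ay": 0,"az": 0},{"gripper": 1,"dx": 0,"dy": 0,"dz": 0,"ax": 0,"ay": 0,"az": 0},{"gripper": 1,"dx": 0,"dy": 0,"dz": 0,"ax": 0,"ay": 0,"az": 0}]'

```text
time_s: 4.7
tcp_pos: [0.4323, -0.1912, 0.2348]
eef_rot: [-1.571, -0.001, 2.733]
ft_force: [-0.5, -0.0, 0.1]
gripper_width: 0.0939
```

```bash
python3 wl.py w2 scraper_centre
```

```text
4.7 [ 0.4323 -0.1912  0.2348] [-1.5708e+00 -5.0000e-04  2.7333e+00] [ 0.29  0.68  0.09  2.14 -0.18  0.33 -1.44] [-0.5 -0.   0.1] 0.0939
scraper_centre 0.62 [290, 233, 55, 142] [0.443, -0.195, 0.067, 0.109, -0.213, -0.438, 0.458, -0.072, 0.073]
```

View pics/w2.png

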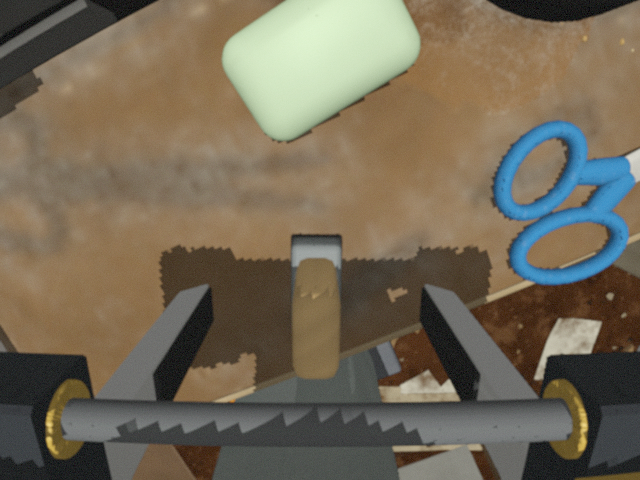

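>>> servo_tool --increments '[{"gripper": -1,"dx": 0,"dy": 0,"dz": 0,"ax": 0,"ay": 0,"az": 0},{"gripper": -1,"dx": 0,"dy": 0,"dz": 0,"ax": 0,"ay": 0,"az": 0},{"gripper": -1,"dx": 0,"dy": 0,"dz": 0,"ax": 0,"ay": 0,"az": 0},{"gripper": -1,"dx": 0,"dy": 0,"dz": 0,"ax": 0,"ay": 0,"az": 0},{"gripper": -1,"dx": 0,"dy": 0,"dz": 0,"ax": 0,"ay": 0,"az": 0},{"gripper": -1,"dx": 0,"dy": 0,"dz": 0,"ax": 0,"ay": 0,"az": 0},{"gripper": -1,"dx": 0,"dy": 0,"dz": 0,"ax": 0,"ay": 0,"az": 0},{"gripper": -1,"dx": 0,"dy": 0,"dz": 0,"ax": 0,"ay": 0,"az": 0}]' --grip_force 45

```text
time_s: 5.6
tcp_pos: [0.4322, -0.191, 0.2346]
eef_rot: [-1.571, -0.0, 2.733]
ft_force: [-0.4, -0.1, 0.2]
gripper_width: 0.0334
```

>>> servo_tool --increments '[{"gripper": -1,"dx": 0,"dy": 0,"dz": 0,"ax": 0,"ay": 0,"az": 0},{"gripper": -1,"dx": 0,"dy": 0,"dz": 0,"ax": 0,"ay": 0,"az": 0},{"gripper": -1,"dx": 0,"dy": 0,"dz": 0,"ax": 0,"ay": 0,"az": 0},{"gripper": -1,"dx": 0,"dy": 0,"dz": 0,"ax": 0,"ay": 0,"az": 0},{"gripper": -1,"dx": 0,"dy": 0,"dz": 0,"ax": 0,"ay": 0,"az": 0}]'

```text
time_s: 6.1
tcp_pos: [0.4322, -0.1909, 0.2347]
eef_rot: [-1.571, -0.0, 2.733]
ft_force: [-0.2, -0.5, 0.2]
gripper_width: 0.0176
```

>>> servo_tool --increments '[{"gripper": -1,"dx": 0,"dy": -0.035,"dz": 0,"ax": 0,"ay": 0,"az": 0},{"gripper": -1,"dx": 0,"dy": -0.035,"dz": 0,"ax": 0,"ay": 0,"az": 0},{"gripper": -1,"dx": 0,"dy": -0.035,"dz": 0,"ax": 0,"ay": 0,"az": 0},{"gripper": -1,"dx": 0,"dy": 0,"dz": 0,"ax": 0,"ay": -0.122,"az": 0},{"gripper": -1,"dx": 0,"dy": 0,"dz": 0,"ax": 0,"ay": -0.122,"az": 0},{"gripper": -1,"dx": 0,"dy": 0,"dz": 0,"ax": 0,"ay": -0.121,"az": 0}]'

```text
time_s: 6.7
tcp_pos: [0.432, -0.1908, 0.34]
eef_rot: [-1.571, 0.0, 3.104]
ft_force: [0.1, 0.4, -1.7]
gripper_width: 0.0177
```

>>> servo_tool --increments '[{"gripper": -1,"dx": 0.0035,"dy": 0,"dz": -0.04,"ax": 0,"ay": 0,"az": 0},{"gripper": -1,"dx": 0.0035,"dy": 0,"dz": -0.04,"ax": 0,"ay": 0,"az": 0},{"gripper": -1,"dx": 0.0035,"dy": 0,"dz": -0.041,"ax": 0,"ay": 0,"az": 0},{"gripper": -1,"dx": 0.0035,"dy": 0,"dz": -0.041,"ax": 0,"ay": 0,"az": 0},{"gripper": -1,"dx": 0.0035,"dy": 0,"dz": -0.041,"ax": 0,"ay": 0,"az": 0},{"gripper": -1,"dx": 0.0035,"dy": 0,"dz": -0.04,"ax": 0,"ay": 0,"az": 0},{"gripper": -1,"dx": 0.0035,"dy": 0,"dz": -0.04,"ax": 0,"ay": 0,"az": 0},{"gripper": -1,"dx": 0,"dy": 0,"dz": 0,"ax": 0,"ay": 0,"az": 0},{"gripper": -1,"dx": 0,"dy": 0,"dz": 0,"ax": 0,"ay": 0,"az": 0}]'

```text
time_s: 7.6
tcp_pos: [0.4196, 0.0937, 0.3396]
eef_rot: [-1.571, -0.0, 3.101]
ft_force: [0.3, -0.6, -1.9]
gripper_width: 0.0181
```

```bash
python3 wl.py w3 scraper_centre chip1_centre; python3 - <<'E'
from m1 import *
c=ld('w3'); P=pts(c)
for n,lo,hi in [('chips/bowl',.053,.066),('hi',.066,.09)]:
    for q in clusters(P[(P[:,0]>.38)&(P[:,0]<.51)&(P[:,1]>-.02)&(P[:,1]<.12)&(P[:,2]>lo)&(P[:,2]<hi)]): print(n,len(q),np.round(np.r_[q.mean(0),q.min(0),q.max(0)],4).tolist())
im=c['frame'].copy(); a=np.array([.450,.0428]); X=np.array([.999,-.044]);Y=np.array([.044,.999])
B=[np.r_[a+X*x+Y*y,.05] for x,y in [(-.055,.036),(-.009,.036),(-.009,.062),(-.055,.062)]]
cv2.polylines(im,[proj(c,np.array(B)).round().astype(int)],True,(255,0,0)); save('w3b.png',im)
E
```

```text
7.6 [0.4196 0.0937 0.3396] [-1.5706e+00 -4.0000e-04  3.1013e+00] [-0.35  0.43  0.09  2.18 -0.08  0.54 -1.82] [ 0.3 -0.6 -1.9] 0.0181
scraper_centre 0.6 [288, 232, 53, 144] [0.433, 0.093, 0.173, -0.289, 0.076, -0.884, 0.443, 0.189, 0.177]
chips/bowl 242 [0.4156, 0.0183, 0.0561, 0.4082, 0.0121, 0.053, 0.4215, 0.0243, 0.0583]
chips/bowl 236 [0.4155, 0.0702, 0.0565, 0.4093, 0.0656, 0.0531, 0.4218, 0.0752, 0.0586]
chips/bowl 252 [0.4248, 0.0417, 0.0564, 0.4181, 0.0354, 0.053, 0.431, 0.047, 0.0582]
chips/bowl 14 [0.4252, 0.1196, 0.0591, 0.4238, 0.1193, 0.0538, 0.4261, 0.12, 0.0647]
chips/bowl 9 [0.4508, 0.1132, 0.0532, 0.4428, 0.1115, 0.053, 0.4604, 0.1159, 0.0537]
chips/bowl 108 [0.454, 0.0473, 0.0597, 0.446, 0.039, 0.0534, 0.4573, 0.0506, 0.066]
chips/bowl 22 [0.4942, 0.1174, 0.06, 0.4855, 0.1164, 0.0531, 0.4973, 0.1193, 0.0657]
hi 393 [0.4517, 0.0442, 0.0716, 0.446, 0.0366, 0.066, 0.4571, 0.0505, 0.0745]
hi 50 [0.495, 0.1184, 0.0675, 0.4913, 0.1167, 0.066, 0.4974, 0.12, 0.0696]
```

View pics/w3b.png

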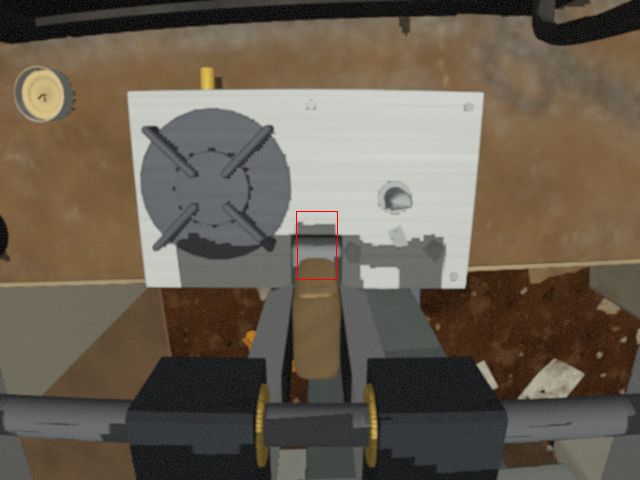

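>>> servo_tool --increments '[{"gripper": -1,"dx": 0,"dy": 0.025,"dz": 0,"ax": 0,"ay": 0,"az": 0},{"gripper": -1,"dx": 0,"dy": 0.02,"dz": 0,"ax": 0,"ay": 0,"az": 0},{"gripper": -1,"dx": 0,"dy": 0.007,"dz": 0,"ax": 0,"ay": 0,"az": 0},{"gripper": -1,"dx": 0,"dy": 0.003,"dz": 0,"ax": 0,"ay": 0,"az": 0},{"gripper": -1,"dx": 0,"dy": 0,"dz": 0,"ax": 0,"ay": 0,"az": 0},{"gripper": -1,"dx": 0,"dy": 0,"dz": 0,"ax": 0,"ay": 0,"az": 0}]'

```text
time_s: 8.35
tcp_pos: [0.4203, 0.0924, 0.2852]
eef_rot: [-1.571, 0.001, 3.097]
ft_force: [0.3, -0.1, -1.7]
gripper_width: 0.0179
```

>>> servo_tool --increments '[{"gripper": -1,"dx": 0,"dy": 0.001,"dz": 0,"ax": 0,"ay": 0,"az": 0},{"gripper": -1,"dx": 0,"dy": 0.0005,"dz": 0,"ax": 0,"ay": 0,"az": 0},{"gripper": -1,"dx": 0,"dy": 0,"dz": 0,"ax": 0,"ay": 0,"az": 0}]'

```text
time_s: 8.65
tcp_pos: [0.4203, 0.0926, 0.2846]
eef_rot: [-1.571, 0.002, 3.098]
ft_force: [-1.2, -0.8, 14.1]
gripper_width: 0.0178
```

>>> servo_tool --increments '[{"gripper": -1,"dx": 0,"dy": -0.0005,"dz": 0.003,"ax": 0,"ay": 0,"az": 0},{"gripper": -1,"dx": 0,"dy": 0,"dz": 0.006,"ax": 0,"ay": 0,"az": 0},{"gripper": -1,"dx": 0,"dy": 0,"dz": 0.007,"ax": 0,"ay": 0,"az": 0},{"gripper": -1,"dx": 0,"dy": 0,"dz": 0.007,"ax": 0,"ay": 0,"az": 0},{"gripper": -1,"dx": 0,"dy": 0,"dz": 0.007,"ax": 0,"ay": 0,"az": 0},{"gripper": -1,"dx": 0,"dy": 0,"dz": 0.007,"ax": 0,"ay": 0,"az": 0},{"gripper": -1,"dx": 0,"dy": 0,"dz": 0.007,"ax": 0,"ay": 0,"az": 0},{"gripper": -1,"dx": 0,"dy": 0,"dz": 0.007,"ax": 0,"ay": 0,"az": 0},{"gripper": -1,"dx": 0,"dy": 0,"dz": 0.007,"ax": 0,"ay": 0,"az": 0},{"gripper": -1,"dx": 0,"dy": 0,"dz": 0.007,"ax": 0,"ay": 0,"az": 0}]'

```text
time_s: 9.65
tcp_pos: [0.4182, 0.0286, 0.2847]
eef_rot: [-1.573, 0.004, 3.099]
ft_force: [0.7, 4.4, 7.0]
gripper_width: 0.0178
```

```bash
python3 wl.py w4 chip1_centre; python3 - <<'E'
from m1 import *
c=ld('w4'); P=pts(c)
for q in clusters(P[(P[:,0]>.38)&(P[:,0]<.51)&(P[:,1]>-.02)&(P[:,1]<.12)&(P[:,2]>.053)&(P[:,2]<.08)]): print(len(q),np.round(np.r_[q.mean(0),q.min(0),q.max(0)],4).tolist())
E
```

```text
9.65 [0.4182 0.0286 0.2847] [-1.5728  0.0039  3.0992] [-0.17  0.53  0.04  2.25 -0.07  0.36 -1.68] [0.7 4.4 7. ] 0.0178
chip1_centre 0.85 [364, 270, 17, 26] [0.417, 0.001, 0.056, 0.409, -0.005, 0.049, 0.422, 0.007, 0.058]
3166 [0.4367, 0.026, 0.0653, 0.4084, -0.0046, 0.053, 0.457, 0.05, 0.08]
73 [0.425, 0.1196, 0.0607, 0.423, 0.1188, 0.0534, 0.4268, 0.12, 0.0679]
232 [0.494, 0.1174, 0.063, 0.4614, 0.1098, 0.053, 0.4977, 0.12, 0.0698]
```

View pics/w4.png

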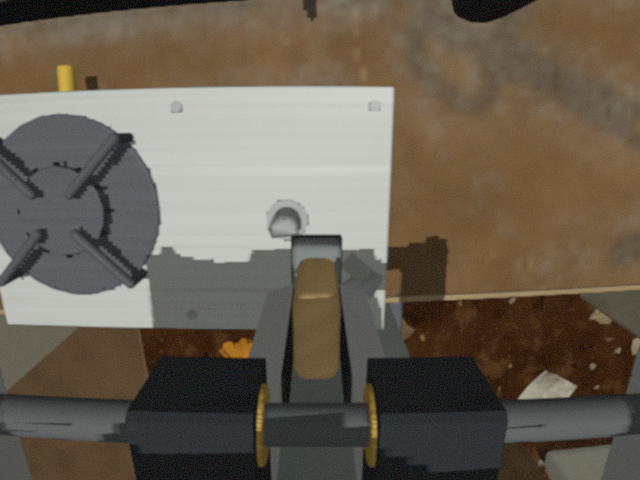

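>>> servo_tool --increments '[{"gripper": -1,"dx": 0,"dy": 0,"dz": 0.005,"ax": 0,"ay": 0,"az": 0},{"gripper": -1,"dx": 0,"dy": 0,"dz": 0.004,"ax": 0,"ay": 0,"az": 0},{"gripper": -1,"dx": 0,"dy": 0,"dz": 0.004,"ax": 0,"ay": 0,"az": 0},{"gripper": -1,"dx": 0,"dy": 0,"dz": 0.004,"ax": 0,"ay": 0,"az": 0},{"gripper": -1,"dx": 0,"dy": 0,"dz": 0.004,"ax": 0,"ay": 0,"az": 0},{"gripper": -1,"dx": 0,"dy": 0,"dz": 0.004,"ax": 0,"ay": 0,"az": 0},{"gripper": -1,"dx": 0,"dy": 0,"dz": 0.004,"ax": 0,"ay": 0,"az": 0},{"gripper": -1,"dx": 0,"dy": 0,"dz": 0.004,"ax": 0,"ay": 0,"az": 0},{"gripper": -1,"dx": 0,"dy": 0,"dz": 0.004,"ax": 0,"ay": 0,"az": 0},{"gripper": -1,"dx": 0,"dy": 0,"dz": 0.004,"ax": 0,"ay": 0,"az": 0},{"gripper": -1,"dx": 0,"dy": 0,"dz": 0.004,"ax": 0,"ay": 0,"az": 0},{"gripper": -1,"dx": 0,"dy": 0,"dz": 0.004,"ax": 0,"ay": 0,"az": 0}]'

```text
time_s: 10.95
tcp_pos: [0.4157, -0.0205, 0.2845]
eef_rot: [-1.572, 0.003, 3.099]
ft_force: [0.0, 2.4, 3.5]
gripper_width: 0.0178
```

>>> servo_tool --increments '[{"gripper": -1,"dx": 0,"dy": -0.001,"dz": 0.004,"ax": 0,"ay": 0,"az": 0},{"gripper": -1,"dx": 0,"dy": 0,"dz": 0.005,"ax": 0,"ay": 0,"az": 0},{"gripper": -1,"dx": 0,"dy": 0,"dz": 0.006,"ax": 0,"ay": 0,"az": 0},{"gripper": -1,"dx": 0,"dy": 0,"dz": 0.006,"ax": 0,"ay": 0,"az": 0},{"gripper": -1,"dx": 0,"dy": -0.03,"dz": 0,"ax": 0,"ay": 0,"az": 0},{"gripper": -1,"dx": 0,"dy": -0.03,"dz": 0,"ax": 0,"ay": 0,"az": 0},{"gripper": -1,"dx": 0,"dy": 0,"dz": 0,"ax": 0,"ay": 0,"az": 0}]'

```text
time_s: 11.65
tcp_pos: [0.4151, -0.0427, 0.3472]
eef_rot: [-1.571, 0.006, 3.097]
ft_force: [0.2, 0.3, -0.4]
gripper_width: 0.0179
```

```bash
python3 wl.py w5 chip1_centre; python3 - <<'E'
from m1 import *
c=ld('w5'); P=pts(c)
for lo,hi in [(.053,.08),(.003,.03)]:
  for q in clusters(P[(P[:,0]>.36)&(P[:,0]<.51)&(P[:,1]>-.16)&(P[:,1]<.12)&(P[:,2]>lo)&(P[:,2]<hi)]): print(lo,len(q),np.round(np.r_[q.mean(0),q.min(0),q.max(0)],4).tolist())
E
```

```text
11.65 [ 0.4151 -0.0427  0.3472] [-1.5707  0.0061  3.0975] [ 0.01  0.4   0.04  2.2  -0.03  0.54 -1.55] [ 0.2  0.3 -0.4] 0.0179
chip1_centre 0.78 [277, 224, 16, 18] [0.415, -0.019, 0.007, 0.407, -0.025, 0.002, 0.421, -0.012, 0.009]
chip1_centre 0.56 [163, 190, 31, 22] [0.452, 0.04, 0.071, 0.443, 0.036, 0.049, 0.458, 0.052, 0.075]
0.053 42 [0.4248, 0.1195, 0.0608, 0.423, 0.1184, 0.0532, 0.4268, 0.12, 0.0687]
0.053 498 [0.4523, 0.0409, 0.0683, 0.4464, 0.0359, 0.053, 0.4572, 0.0496, 0.0747]
0.053 165 [0.4941, 0.1174, 0.0622, 0.4709, 0.1106, 0.053, 0.4977, 0.1199, 0.0692]
0.003 1030 [0.4413, -0.0127, 0.0141, 0.3867, -0.0252, 0.0031, 0.51, -0.0064, 0.03]
```

View pics/w5.png

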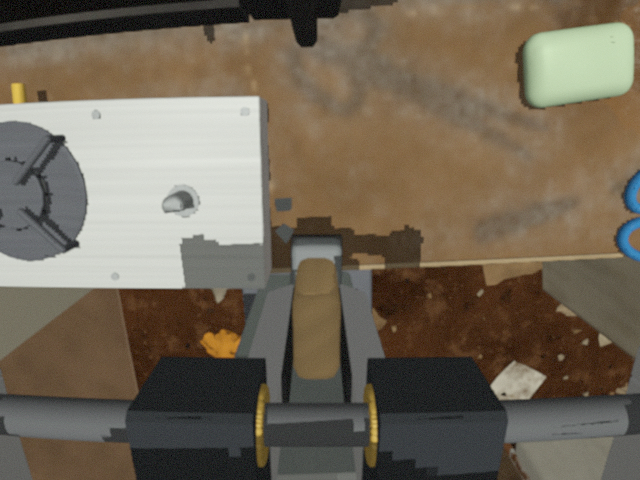

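>>> servo_tool --increments '[{"gripper": -1,"dx": -0.006,"dy": 0,"dz": 0.036,"ax": 0,"ay": 0,"az": 0},{"gripper": -1,"dx": -0.006,"dy": 0,"dz": 0.036,"ax": 0,"ay": 0,"az": 0},{"gripper": -1,"dx": -0.006,"dy": 0,"dz": 0.036,"ax": 0,"ay": 0,"az": 0},{"gripper": -1,"dx": -0.006,"dy": 0.02,"dz": 0.036,"ax": 0,"ay": 0,"az": 0},{"gripper": -1,"dx": 0,"dy": 0.035,"dz": 0,"ax": 0,"ay": 0,"az": 0},{"gripper": -1,"dx": 0,"dy": 0.035,"dz": 0,"ax": 0,"ay": 0,"az": 0},{"gripper": -1,"dx": 0,"dy": 0.018,"dz": 0,"ax": 0,"ay": 0,"az": 0},{"gripper": -1,"dx": 0,"dy": 0.004,"dz": 0,"ax": 0,"ay": 0,"az": 0},{"gripper": -1,"dx": 0,"dy": 0,"dz": 0,"ax": 0,"ay": 0,"az": 0},{"gripper": -1,"dx": 0,"dy": 0,"dz": 0,"ax": 0,"ay": 0,"az": 0}]'

```text
time_s: 12.75
tcp_pos: [0.4302, -0.1868, 0.2318]
eef_rot: [-1.572, -0.005, 3.098]
ft_force: [-2.5, 0.6, 9.9]
gripper_width: 0.0177
```

>>> servo_tool --increments '[{"gripper": -0.3,"dx": 0,"dy": -0.0005,"dz": 0,"ax": 0,"ay": 0,"az": 0},{"gripper": 0,"dx": 0,"dy": 0,"dz": 0,"ax": 0,"ay": 0,"az": 0},{"gripper": 0.5,"dx": 0,"dy": 0,"dz": 0,"ax": 0,"ay": 0,"az": 0},{"gripper": 0.5,"dx": 0,"dy": 0,"dz": 0,"ax": 0,"ay": 0,"az": 0},{"gripper": 0.5,"dx": 0,"dy": 0,"dz": 0,"ax": 0,"ay": 0,"az": 0},{"gripper": 0.5,"dx": 0,"dy": 0,"dz": 0,"ax": 0,"ay": 0,"az": 0},{"gripper": 0.5,"dx": 0,"dy": -0.04,"dz": 0,"ax": 0,"ay": 0,"az": 0},{"gripper": 0.5,"dx": 0,"dy": -0.045,"dz": 0,"ax": 0,"ay": 0,"az": 0},{"gripper": 0.5,"dx": 0,"dy": -0.045,"dz": 0,"ax": 0,"ay": 0,"az": 0},{"gripper": 0.5,"dx": 0,"dy": -0.03,"dz": 0,"ax": 0,"ay": 0,"az": 0},{"gripper": 0.5,"dx": 0,"dy": 0,"dz": 0,"ax": 0,"ay": 0,"az": 0}]'

```text
time_s: 13.85
tcp_pos: [0.4329, -0.1874, 0.3971]
eef_rot: [-1.568, 0.008, 3.098]
ft_force: [0.6, -0.9, -0.4]
gripper_width: 0.0705
```

```bash
python3 wl.py w6 chip1_centre scraper_centre; python3 - <<'E'
from m1 import *
c=ld('w6'); P=pts(c)
for lo,hi in [(.064,.08),(.003,.045)]:
  for q in clusters(P[(P[:,0]>.36)&(P[:,0]<.48)&(P[:,1]>-.23)&(P[:,1]<.0)&(P[:,2]>lo)&(P[:,2]<hi)]): print(lo,len(q),np.round(np.r_[q.mean(0),q.min(0),q.max(0)],4).tolist())
E
```

```text
13.85 [ 0.4329 -0.1874  0.3971] [-1.5681  0.0085  3.0982] [ 0.33  0.39  0.03  2.01 -0.02  0.74 -1.25] [ 0.6 -0.9 -0.4] 0.0705
chip1_centre 0.6 [121, 240, 16, 16] [0.416, -0.02, 0.006, 0.407, -0.026, -0.002, 0.421, -0.011, 0.009]
scraper_centre 0.78 [298, 195, 30, 67] [0.437, -0.187, 0.068, 0.4, -0.2, -0.003, 0.452, -0.173, 0.073]
0.064 1082 [0.4299, -0.1869, 0.0697, 0.4116, -0.196, 0.064, 0.4465, -0.1777, 0.0728]
0.003 130 [0.3908, -0.0357, 0.0061, 0.3853, -0.0412, 0.0031, 0.3959, -0.028, 0.0081]
0.003 2703 [0.4332, -0.0095, 0.0241, 0.3856, -0.026, 0.003, 0.48, -0.0053, 0.045]
0.003 674 [0.4407, -0.1871, 0.0191, 0.4064, -0.2005, 0.003, 0.4519, -0.1729, 0.045]
```

View pics/w6.png

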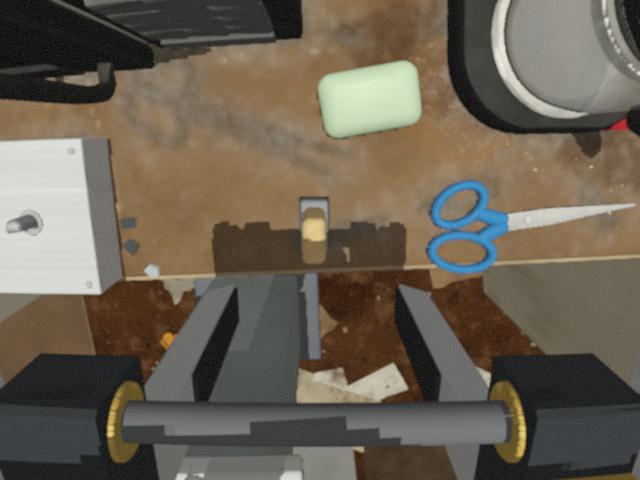

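>>> servo_tool --increments '[{"gripper": 1,"dx": 0.003,"dy": 0,"dz": -0.045,"ax": 0,"ay": 0,"az": 0},{"gripper": 1,"dx": 0.003,"dy": 0,"dz": -0.046,"ax": 0,"ay": 0,"az": 0},{"gripper": 1,"dx": 0.003,"dy": 0,"dz": -0.046,"ax": 0,"ay": 0,"az": 0},{"gripper": 1,"dx": 0.003,"dy": 0,"dz": -0.046,"ax": 0,"ay": 0,"az": 0},{"gripper": 1,"dx": 0.003,"dy": 0,"dz": -0.046,"ax": 0,"ay": 0,"az": 0},{"gripper": 1,"dx": 0.003,"dy": 0,"dz": -0.046,"ax": 0,"ay": 0,"az": 0},{"gripper": 1,"dx": 0.002,"dy": 0,"dz": -0.046,"ax": 0,"ay": 0,"az": 0},{"gripper": 1,"dx": 0.002,"dy": 0,"dz": -0.046,"ax": 0,"ay": 0,"az": 0},{"gripper": 1,"dx": 0.002,"dy": 0,"dz": -0.046,"ax": 0,"ay": 0,"az": 0},{"gripper": 1,"dx": 0.002,"dy": 0,"dz": -0.045,"ax": 0,"ay": 0,"az": 0},{"gripper": 1,"dx": 0.002,"dy": 0,"dz": -0.045,"ax": 0,"ay": 0,"az": 0},{"gripper": 1,"dx": 0.002,"dy": 0,"dz": -0.045,"ax": 0,"ay": 0,"az": 0}]'

```text
time_s: 15.2
tcp_pos: [0.4249, 0.3634, 0.3909]
eef_rot: [-1.568, -0.003, 3.099]
ft_force: [0.4, 0.1, 1.1]
gripper_width: 0.094
```

>>> servo_tool --increments '[{"gripper": 1,"dx": 0,"dy": 0,"dz": 0,"ax": 0,"ay": 0,"az": 0},{"gripper": 1,"dx": 0,"dy": 0,"dz": 0,"ax": 0,"ay": 0,"az": 0},{"gripper": 1,"dx": 0,"dy": 0,"dz": 0,"ax": 0,"ay": 0,"az": 0}]'

```text
time_s: 15.5
tcp_pos: [0.4257, 0.3602, 0.3918]
eef_rot: [-1.568, -0.002, 3.097]
ft_force: [-0.7, -1.1, 0.3]
gripper_width: 0.0939
```

```bash
python3 wl.py w7 knob_centre salt_shaker; python3 - <<'E'
from m1 import *
c=ld('w7'); P=pts(c)
s=(abs(P[:,0]-.424)<.045)&(abs(P[:,1]-.366)<.045)
print('z top',np.percentile(P[s&(P[:,2]<.08)][:,2],99.5))
for lo,hi in [(.042,.06),(.024,.06),(.012,.0225)]:
    q=P[s&(P[:,2]>lo)&(P[:,2]<hi)]; print(lo,len(q),np.round(np.r_[q.mean(0),q.min(0),q.max(0)],4),cv2.minAreaRect(q[:,:2].astype(np.float32)),cv2.minEnclosingCircle(q[:,:2].astype(np.float32)))
cx,cy=proj(c,[[.424,.366,.03]])[0]; x=int(min(max(cx-100,0),440)); y=int(min(max(cy-75,0),330))
save('w7c.png',cv2.resize(c['frame'][y:y+150,x:x+200],None,fx=4,fy=4,interpolation=cv2.INTER_CUBIC)); print(x,y)
E
```

```text
15.5 [0.4257 0.3602 0.3918] [-1.5676e+00 -1.8000e-03  3.0968e+00] [-0.73  0.51 -0.04  1.79  0.03  0.84 -2.39] [-0.7 -1.1  0.3] 0.0939
knob_centre 0.94 [278, 185, 57, 56] [0.433, 0.365, 0.019, 0.397, 0.342, -0.004, 0.453, 0.392, 0.049]
knob_centre 0.68 [152, 29, 98, 83] [0.537, 0.424, 0.104, 0.515, 0.405, -0.006, 0.585, 0.481, 0.108]
salt_shaker 0.69 [268, 37, 55, 66] [0.536, 0.367, 0.083, 0.518, 0.348, -0.002, 0.57, 0.391, 0.09]
z top 0.04783810815428143
0.042 894 [0.4299 0.3672 0.0462 0.4107 0.3501 0.042  0.4469 0.3839 0.0487] ((0.4289390742778778, 0.36690884828567505), (0.03983655944466591, 0.014064774848520756), 41.73494338989258) ((0.42840713262557983, 0.36745190620422363), 0.020449776202440262)
0.024 1145 [0.4296 0.3658 0.0434 0.4068 0.3466 0.024  0.4471 0.3839 0.0487] ((0.4255311191082001, 0.3637990951538086), (0.0491454042494297, 0.014168687164783478), 41.73495101928711) ((0.4253292977809906, 0.3641284108161926), 0.02472991682589054)
0.012 1427 [0.4317 0.3649 0.0176 0.4044 0.3428 0.012  0.4521 0.3895 0.0225] ((0.42819729447364807, 0.3661437928676605), (0.04630700871348381, 0.04748274013400078), 87.56304931640625) ((0.42602071166038513, 0.3638266921043396), 0.02703985758125782)
207 148
```

View pics/w7c.png

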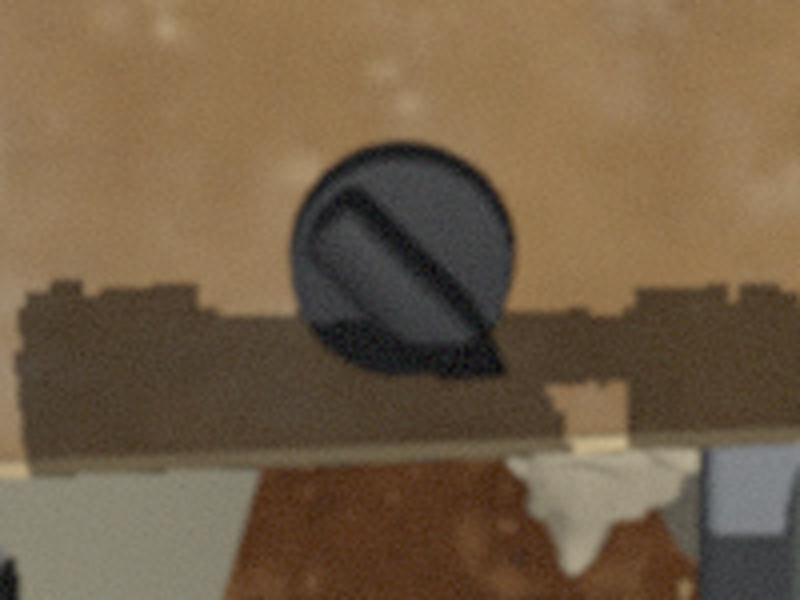

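>>> servo_tool --increments '[{"gripper": 1,"dx": -0.0023,"dy": 0,"dz": -0.0064,"ax": -0.003,"ay": 0,"az": 0},{"gripper": 1,"dx": 0,"dy": 0,"dz": 0,"ax": 0,"ay": -0.129,"az": 0},{"gripper": 1,"dx": 0,"dy": 0,"dz": 0,"ax": 0,"ay": -0.129,"az": 0},{"gripper": 1,"dx": 0,"dy": 0,"dz": 0,"ax": 0,"ay": -0.129,"az": 0},{"gripper": 1,"dx": 0,"dy": 0,"dz": 0,"ax": 0,"ay": -0.129,"az": 0},{"gripper": 1,"dx": 0,"dy": 0,"dz": 0,"ax": 0,"ay": -0.129,"az": 0},{"gripper": 1,"dx": 0,"dy": 0,"dz": 0,"ax": 0,"ay": -0.128,"az": 0},{"gripper": 1,"dx": 0,"dy": 0.04,"dz": 0,"ax": 0,"ay": 0,"az": 0},{"gripper": 1,"dx": 0,"dy": 0.03,"dz": 0,"ax": 0,"ay": 0,"az": 0},{"gripper": 1,"dx": 0,"dy": 0,"dz": 0,"ax": 0,"ay": 0,"az": 0},{"gripper": 1,"dx": 0,"dy": 0,"dz": 0,"ax": 0,"ay": 0,"az": 0},{"gripper": 1,"dx": 0,"dy": 0,"dz": 0,"ax": 0,"ay": 0,"az": 0}]'

```text
time_s: 16.85
tcp_pos: [0.4288, 0.3689, 0.3248]
eef_rot: [-1.573, 0.005, -2.412]
ft_force: [0.8, 0.1, 0.8]
gripper_width: 0.094
```

```bash
cat > kn.py <<'E'
import sys
from m1 import *
from wl import wl
tag,zoff=sys.argv[1],float(sys.argv[2]); X,Y=float(sys.argv[3]),float(sys.argv[4])
c=wl(tag,['knob_centre']); P=pts(c); P[:,2]-=zoff
s=(abs(P[:,0]-X)<.045)&(abs(P[:,1]-Y)<.045)
for lo,hi in [(.042,.06),(.024,.06),(.012,.0225)]:
    q=P[s&(P[:,2]>lo)&(P[:,2]<hi)]; print(lo,len(q),np.round(np.r_[q.mean(0),q.min(0),q.max(0)],4),cv2.minAreaRect(q[:,:2].astype(np.float32)))
E
python3 kn.py w8 0 .4283 .3665
```

```text
16.85 [0.4288 0.3689 0.3248] [-1.5731  0.0052 -2.4121] [-0.61  0.62 -0.23  1.83  0.2   0.71 -1.79] [0.8 0.1 0.8] 0.094
knob_centre 0.68 [284, 205, 71, 84] [0.432, 0.37, 0.018, 0.399, 0.338, -0.002, 0.453, 0.391, 0.049]
0.042 1284 [0.4302 0.3681 0.0462 0.4109 0.3499 0.0423 0.4473 0.3842 0.0487] ((0.42927226424217224, 0.36716294288635254), (0.03945917263627052, 0.013418938964605331), 41.65949249267578)
0.024 1458 [0.4308 0.3686 0.0447 0.4062 0.3471 0.0241 0.4473 0.3842 0.0487] ((0.4257972538471222, 0.3641492426395416), (0.0487561896443367, 0.013796010985970497), 41.71897888183594)
0.012 2321 [0.4303 0.3681 0.0175 0.4049 0.3427 0.012  0.4521 0.3901 0.0224] ((0.42870521545410156, 0.3664165437221527), (0.04722318798303604, 0.04692170396447182), 84.46480560302734)
```

>>> servo_tool --increments '[{"gripper": 1,"dx": 0.0013,"dy": 0.02,"dz": 0.0017,"ax": 0.002,"ay": 0,"az": -0.005},{"gripper": 1,"dx": 0,"dy": 0.03,"dz": 0,"ax": 0,"ay": 0,"az": 0},{"gripper": 1,"dx": 0,"dy": 0.03,"dz": 0,"ax": 0,"ay": 0,"az": 0},{"gripper": 1,"dx": 0,"dy": 0.018,"dz": 0,"ax": 0,"ay": 0,"az": 0},{"gripper": 1,"dx": 0,"dy": 0.005,"dz": 0,"ax": 0,"ay": 0,"az": 0},{"gripper": 1,"dx": 0,"dy": 0,"dz": 0,"ax": 0,"ay": 0,"az": 0},{"gripper": 1,"dx": 0,"dy": 0,"dz": 0,"ax": 0,"ay": 0,"az": 0},{"gripper": 1,"dx": 0,"dy": 0,"dz": 0,"ax": 0,"ay": 0,"az": 0}]'

```text
time_s: 17.75
tcp_pos: [0.4286, 0.3666, 0.2216]
eef_rot: [-1.571, -0.0, -2.412]
ft_force: [0.1, 0.5, -0.0]
gripper_width: 0.0939
```

Well placed; close on the bar.

>>> servo_tool --increments '[{"gripper": -1,"dx": 0,"dy": 0,"dz": 0,"ax": 0,"ay": 0,"az": 0},{"gripper": -1,"dx": 0,"dy": 0,"dz": 0,"ax": 0,"ay": 0,"az": 0},{"gripper": -1,"dx": 0,"dy": 0,"dz": 0,"ax": 0,"ay": 0,"az": 0},{"gripper": -1,"dx": 0,"dy": 0,"dz": 0,"ax": 0,"ay": 0,"az": 0},{"gripper": -1,"dx": 0,"dy": 0,"dz": 0,"ax": 0,"ay": 0,"az": 0},{"gripper": -1,"dx": 0,"dy": 0,"dz": 0,"ax": 0,"ay": 0,"az": 0},{"gripper": -1,"dx": 0,"dy": 0,"dz": 0,"ax": 0,"ay": 0,"az": 0},{"gripper": -1,"dx": 0,"dy": 0,"dz": 0,"ax": 0,"ay": 0,"az": 0},{"gripper": -1,"dx": 0,"dy": 0,"dz": 0,"ax": 0,"ay": 0,"az": 0},{"gripper": -1,"dx": 0,"dy": 0,"dz": 0,"ax": 0,"ay": 0,"az": 0},{"gripper": -1,"dx": 0,"dy": 0,"dz": 0,"ax": 0,"ay": 0,"az": 0},{"gripper": -1,"dx": 0,"dy": 0,"dz": 0,"ax": 0,"ay": 0,"az": 0}]' --grip_force 40

```text
time_s: 18.95
tcp_pos: [0.4282, 0.3661, 0.2202]
eef_rot: [-1.571, -0.003, -2.412]
ft_force: [0.3, -0.1, 0.2]
gripper_width: 0.0139
```

>>> servo_tool --increments '[{"gripper": -1,"dx": 0,"dy": 0,"dz": 0,"ax": 0,"ay": 0,"az": 0},{"gripper": -1,"dx": 0,"dy": 0,"dz": 0,"ax": 0,"ay": 0,"az": 0}]'

```text
time_s: 19.15
tcp_pos: [0.4281, 0.3661, 0.2202]
eef_rot: [-1.571, -0.003, -2.412]
ft_force: [-0.5, 0.7, -1.1]
gripper_width: 0.0134
```

>>> servo_tool --increments '[{"gripper": -1,"dx": 0,"dy": -0.03,"dz": 0,"ax": 0,"ay": 0,"az": 0},{"gripper": -1,"dx": 0,"dy": -0.04,"dz": 0,"ax": 0,"ay": 0,"az": 0},{"gripper": -1,"dx": 0,"dy": -0.04,"dz": 0,"ax": 0,"ay": 0,"az": 0},{"gripper": -1,"dx": 0,"dy": -0.04,"dz": 0,"ax": 0,"ay": 0,"az": 0},{"gripper": -1,"dx": 0,"dy": 0,"dz": 0,"ax": 0,"ay": 0.129,"az": 0},{"gripper": -1,"dx": 0,"dy": 0,"dz": 0,"ax": 0,"ay": 0.129,"az": 0},{"gripper": -1,"dx": 0,"dy": 0,"dz": 0,"ax": 0,"ay": 0.129,"az": 0},{"gripper": -1,"dx": 0,"dy": 0,"dz": 0,"ax": 0,"ay": 0.129,"az": 0},{"gripper": -1,"dx": 0,"dy": 0,"dz": 0,"ax": 0,"ay": 0.129,"az": 0},{"gripper": -1,"dx": 0,"dy": 0,"dz": 0,"ax": 0,"ay": 0.128,"az": 0}]'

```text
time_s: 20.15
tcp_pos: [0.4283, 0.3663, 0.3702]
eef_rot: [-1.569, -0.002, 3.093]
ft_force: [-0.1, -0.1, -0.4]
gripper_width: 0.014
```

>>> servo_tool --increments '[{"gripper": -1,"dx": -0.005,"dy": 0,"dz": 0.04,"ax": 0,"ay": 0,"az": 0},{"gripper": -1,"dx": -0.005,"dy": 0,"dz": 0.04,"ax": 0,"ay": 0,"az": 0},{"gripper": -1,"dx": -0.005,"dy": 0,"dz": 0.04,"ax": 0,"ay": 0,"az": 0},{"gripper": -1,"dx": -0.005,"dy": 0,"dz": 0.04,"ax": 0,"ay": 0,"az": 0},{"gripper": -1,"dx": -0.004,"dy": 0,"dz": 0.04,"ax": 0,"ay": 0,"az": 0},{"gripper": -1,"dx": -0.004,"dy": 0,"dz": 0.04,"ax": 0,"ay": 0,"az": 0},{"gripper": -1,"dx": 0,"dy": 0,"dz": 0,"ax": 0,"ay": 0,"az": 0},{"gripper": -1,"dx": 0,"dy": 0,"dz": 0,"ax": 0,"ay": 0,"az": 0},{"gripper": -1,"dx": 0,"dy": 0,"dz": 0,"ax": 0,"ay": 0,"az": 0}]'

```text
time_s: 21.05
tcp_pos: [0.4461, 0.1267, 0.3707]
eef_rot: [-1.57, -0.002, 3.1]
ft_force: [-0.1, -0.2, 0.1]
gripper_width: 0.0134
```

```bash
python3 kn.py w9 .15 .45 .126; python3 - <<'E'
from m1 import *
c=ld('w9'); P=pts(c)
for lo,hi in [(.066,.08)]:
  for q in clusters(P[(P[:,0]>.42)&(P[:,0]<.48)&(P[:,1]>.01)&(P[:,1]<.08)&(P[:,2]>lo)&(P[:,2]<hi)]): print('stem',len(q),np.round(np.r_[q.mean(0),q.min(0),q.max(0)],4).tolist())
pan=P[(abs(P[:,2]-.049)<.004)&(P[:,0]>.36)&(P[:,0]<.56)&(P[:,1]>-.03)&(P[:,1]<.06)]; print(pan.min(0),pan.max(0))
E
```

```text
21.05 [0.4461 0.1267 0.3707] [-1.5699e+00 -1.8000e-03  3.1001e+00] [-0.31  0.42 -0.04  2.06  0.03  0.67 -1.98] [-0.1 -0.2  0.1] 0.0134
knob_centre 0.59 [264, 235, 101, 130] [0.459, 0.126, 0.179, 0.109, 0.09, -0.345, 0.471, 0.15, 0.2]
0.042 4599 [0.4512 0.1261 0.0483 0.428  0.1072 0.042  0.4676 0.1449 0.06  ] ((0.44810816645622253, 0.12553825974464417), (0.03605300560593605, 0.03512335568666458), 40.170379638671875)
0.024 5918 [0.4529 0.126  0.0451 0.428  0.107  0.024  0.4679 0.145  0.06  ] ((0.4481951892375946, 0.12635715305805206), (0.036018408834934235, 0.03524857386946678), 43.9450569152832)
0.012 2615 [0.4599 0.1258 0.0176 0.4401 0.1026 0.012  0.4706 0.1499 0.0224] ((0.45572948455810547, 0.1259962022304535), (0.04722730070352554, 0.02954484336078167), 87.82453918457031)
stem 293 [0.4519, 0.0445, 0.0713, 0.446, 0.037, 0.066, 0.4569, 0.0502, 0.0751]
[ 0.38607142 -0.01136936  0.04601268] [0.51554345 0.05999803 0.05288842]
```

View pics/w9.png

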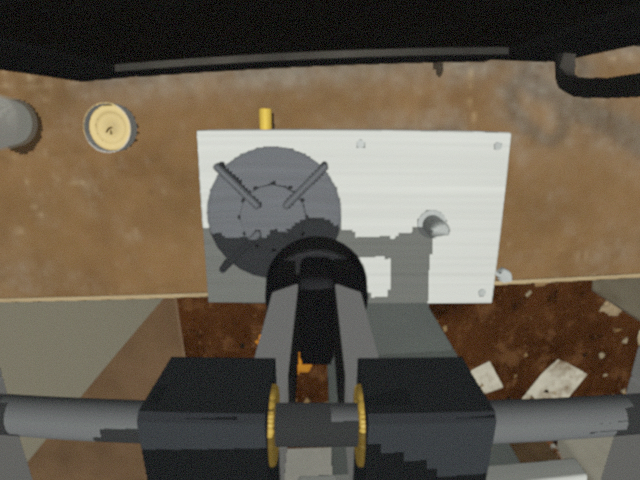

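```bash
cat > fit.py <<'E'
from m1 import *
from scipy.optimize import minimize
from scipy.ndimage import map_coordinates
th=np.linspace(0,2*np.pi,180,endpoint=False)
def fit(tag,x0,z0,rad,h,px,arc):
    "axis xy of an upright cylinder by its silhouette's edge; arc(world angle) selects the hull points used"
    c=ld(tag); g=cv2.GaussianBlur(c['frame'].astype(np.float32).mean(2),(0,0),1.2)
    def cost(p):
        S=np.vstack([np.stack([p[0]+rad*np.cos(th),p[1]+rad*np.sin(th),0*th+z],1) for z in (z0,z0+h)])
        u=proj(c,S); k=cv2.convexHull(np.arange(1)[:,None].astype(np.float32)) if 0 else cv2.convexHull(u.astype(np.float32),returnPoints=False)[:,0]
        k=k[[arc(np.degrees(th[i%180])) for i in k]]
        m=u.mean(0); n=u[k]-m; n/=np.linalg.norm(n,axis=1)[:,None]
        f=lambda q:map_coordinates(g,[q[:,1],q[:,0]],order=1)
        return -np.mean(np.clip(abs(f(u[k]+px*n)-f(u[k]-px*n)),0,60))
    best=min((cost((x0[0]+a,x0[1]+b)),a,b) for a in np.arange(-.004,.0041,.0005) for b in np.arange(-.004,.0041,.0005))
    s=minimize(cost,(x0[0]+best[1],x0[1]+best[2]),method='Nelder-Mead',options=dict(initial_simplex=np.array([[0,0],[.0005,0],[0,.0005]])+[x0[0]+best[1],x0[1]+best[2]],xatol=1e-5))
    return s.x.round(5),round(s.fun,1)
up=lambda d: not 175<d<275   # away from the beak
for r_ in (.0245,.025):
  for t in ('w7','w8'): print(t,r_,fit(t,(.4287,.3665),0,r_,.019,1.5,up))
for t,z in (('w9',.1505),): print(t,fit(t,(.447,.126),z,.025,.019,1.5,lambda d: d<110 or d>250),'tcp .4461 .1267')
for t in ('w1','w3','w5','w9'): print('stem',t,fit(t,(.45,.043),.052,.007,.019,1.2,lambda d: d<130 or d>230))
E
python3 fit.py
```

```text
w7 0.0245 (array([0.42869, 0.36605]), np.float64(-42.1))
w8 0.0245 (array([0.42856, 0.36659]), np.float64(-35.3))
w7 0.025 (array([0.42804, 0.36601]), np.float64(-38.6))
w8 0.025 (array([0.428  , 0.36638]), np.float64(-33.3))
w9 (array([0.44607, 0.12676]), np.float64(-27.3)) tcp .4461 .1267
stem w1 (array([0.45008, 0.04267]), np.float64(-43.1))
stem w3 (array([0.45025, 0.04305]), np.float64(-43.0))
stem w5 (array([0.4501 , 0.04261]), np.float64(-44.7))
stem w9 (array([0.45043, 0.04359]), np.float64(-37.8))
```

>>> servo_tool --increments '[{"gripper": -1,"dx": -0.0026,"dy": 0,"dz": 0.028,"ax": 0,"ay": 0,"az": 0},{"gripper": -1,"dx": -0.0025,"dy": 0,"dz": 0.028,"ax": 0,"ay": 0,"az": 0},{"gripper": -1,"dx": -0.0025,"dy": 0,"dz": 0.0274,"ax": 0,"ay": 0,"az": 0},{"gripper": -1,"dx": 0,"dy": 0.03,"dz": 0,"ax": 0,"ay": 0,"az": 0},{"gripper": -1,"dx": 0,"dy": 0.025,"dz": 0,"ax": 0,"ay": 0,"az": 0},{"gripper": -1,"dx": 0,"dy": 0.01,"dz": 0,"ax": 0,"ay": 0,"az": 0},{"gripper": -1,"dx": 0,"dy": 0.006,"dz": 0,"ax": 0,"ay": 0,"az": 0},{"gripper": -1,"dx": 0,"dy": 0,"dz": 0,"ax": 0,"ay": 0,"az": 0},{"gripper": -1,"dx": 0,"dy": 0,"dz": 0,"ax": 0,"ay": 0,"az": 0},{"gripper": -1,"dx": 0,"dy": 0,"dz": 0,"ax": 0,"ay": 0,"az": 0}]'

```text
time_s: 22.15
tcp_pos: [0.4503, 0.0419, 0.3005]
eef_rot: [-1.569, -0.0, 3.099]
ft_force: [0.1, 1.2, -1.1]
gripper_width: 0.0136
```

```bash
python3 wl.py w10 knob_centre; python3 - <<'E'
from fit import *
for z in (.079,): print(fit('w10',(.45,.043),z,.025,.019,1.5,lambda d: d<110 or d>250), fit('w10',(.45,.043),z,.0245,.019,1.5,lambda d: d<110 or d>250))
E
```

```text
22.15 [0.4503 0.0419 0.3005] [-1.5692e+00 -4.0000e-04  3.0988e+00] [-0.14  0.53 -0.03  2.15  0.04  0.46 -1.81] [ 0.1  1.2 -1.1] 0.0136
knob_centre 0.88 [262, 236, 105, 128] [0.463, 0.041, 0.107, 0.389, 0.012, 0.047, 0.476, 0.072, 0.13]
w7 0.0245 (array([0.42869, 0.36605]), np.float64(-42.1))
w8 0.0245 (array([0.42856, 0.36659]), np.float64(-35.3))
w7 0.025 (array([0.42804, 0.36601]), np.float64(-38.6))
w8 0.025 (array([0.428  , 0.36638]), np.float64(-33.3))
w9 (array([0.44607, 0.12676]), np.float64(-27.3)) tcp .4461 .1267
stem w1 (array([0.45008, 0.04267]), np.float64(-43.1))
stem w3 (array([0.45025, 0.04305]), np.float64(-43.0))
stem w5 (array([0.4501 , 0.04261]), np.float64(-44.7))
stem w9 (array([0.45043, 0.04359]), np.float64(-37.8))
(array([0.45011, 0.04159]), np.float64(-46.5)) (array([0.45075, 0.04125]), np.float64(-50.5))
```

>>> servo_tool --increments '[{"gripper": -1,"dx": 0,"dy": 0.002,"dz": -0.0012,"ax": -0.001,"ay": 0,"az": 0},{"gripper": -1,"dx": 0,"dy": 0.002,"dz": 0,"ax": 0,"ay": 0,"az": 0},{"gripper": -1,"dx": 0,"dy": 0.002,"dz": 0,"ax": 0,"ay": 0,"az": 0},{"gripper": -1,"dx": 0,"dy": 0.002,"dz": 0,"ax": 0,"ay": 0,"az": 0},{"gripper": -1,"dx": 0,"dy": 0.001,"dz": 0,"ax": 0,"ay": 0,"az": 0},{"gripper": -1,"dx": 0,"dy": 0.001,"dz": 0,"ax": 0,"ay": 0,"az": 0},{"gripper": -1,"dx": 0,"dy": 0,"dz": 0,"ax": 0,"ay": 0,"az": 0},{"gripper": -1,"dx": 0,"dy": 0,"dz": 0,"ax": 0,"ay": 0,"az": 0}]'

```text
time_s: 23.05
tcp_pos: [0.4499, 0.0428, 0.2897]
eef_rot: [-1.57, -0.002, 3.098]
ft_force: [0.7, -0.4, -0.6]
gripper_width: 0.0137
```

>>> servo_tool --increments '[{"gripper": -1,"dx": 0,"dy": 0.002,"dz": 0,"ax": 0,"ay": 0,"az": 0},{"gripper": -1,"dx": 0,"dy": 0.002,"dz": 0,"ax": 0,"ay": 0,"az": 0},{"gripper": -1,"dx": 0,"dy": 0.002,"dz": 0,"ax": 0,"ay": 0,"az": 0},{"gripper": -1,"dx": 0,"dy": 0.002,"dz": 0,"ax": 0,"ay": 0,"az": 0},{"gripper": -1,"dx": 0,"dy": 0.001,"dz": 0,"ax": 0,"ay": 0,"az": 0},{"gripper": -1,"dx": 0,"dy": 0,"dz": 0,"ax": 0,"ay": 0,"az": 0},{"gripper": -1,"dx": 0,"dy": 0,"dz": 0,"ax": 0,"ay": 0,"az": 0}]'

```text
time_s: 23.75
tcp_pos: [0.4499, 0.0428, 0.2807]
eef_rot: [-1.57, -0.002, 3.098]
ft_force: [-0.3, -0.6, 0.1]
gripper_width: 0.0136
```

>>> servo_tool --increments '[{"gripper": -1,"dx": 0,"dy": 0.002,"dz": 0,"ax": 0,"ay": 0,"az": 0},{"gripper": -1,"dx": 0,"dy": 0.002,"dz": 0,"ax": 0,"ay": 0,"az": 0},{"gripper": -1,"dx": 0,"dy": 0,"dz": 0,"ax": 0,"ay": 0,"az": 0},{"gripper": -1,"dx": 0,"dy": 0,"dz": 0,"ax": 0,"ay": 0,"az": 0},{"gripper": -1,"dx": 0,"dy": 0,"dz": 0,"ax": 0,"ay": 0,"az": 0}]'

```text
time_s: 24.25
tcp_pos: [0.45, 0.0428, 0.2769]
eef_rot: [-1.57, -0.002, 3.098]
ft_force: [-0.1, -0.4, 3.2]
gripper_width: 0.0138
```

>>> servo_tool --increments '[{"gripper": -1,"dx": 0,"dy": 0.0015,"dz": 0,"ax": 0,"ay": 0,"az": 0},{"gripper": -1,"dx": 0,"dy": 0.0015,"dz": 0,"ax": 0,"ay": 0,"az": 0},{"gripper": -1,"dx": 0,"dy": 0,"dz": 0,"ax": 0,"ay": 0,"az": 0},{"gripper": -1,"dx": 0,"dy": 0,"dz": 0,"ax": 0,"ay": 0,"az": 0}]'

```text
time_s: 24.65
tcp_pos: [0.45, 0.0428, 0.2738]
eef_rot: [-1.57, -0.002, 3.098]
ft_force: [-0.0, 0.7, 3.8]
gripper_width: 0.0134
```

>>> servo_tool --increments '[{"gripper": -1,"dx": 0,"dy": 0.001,"dz": 0,"ax": 0,"ay": 0,"az": 0},{"gripper": -1,"dx": 0,"dy": 0.001,"dz": 0,"ax": 0,"ay": 0,"az": 0},{"gripper": -1,"dx": 0,"dy": 0.0005,"dz": 0,"ax": 0,"ay": 0,"az": 0},{"gripper": -1,"dx": 0,"dy": 0,"dz": 0,"ax": 0,"ay": 0,"az": 0},{"gripper": -1,"dx": 0,"dy": 0,"dz": 0,"ax": 0,"ay": 0,"az": 0}]'

```text
time_s: 25.15
tcp_pos: [0.45, 0.0428, 0.2718]
eef_rot: [-1.57, -0.001, 3.098]
ft_force: [-1.0, 0.4, 12.5]
gripper_width: 0.0135
```

>>> servo_tool --increments '[{"gripper": -1,"dx": 0,"dy": 0.0003,"dz": 0,"ax": 0,"ay": 0,"az": 0},{"gripper": -1,"dx": 0,"dy": 0,"dz": 0,"ax": 0,"ay": 0,"az": 0},{"gripper": -1,"dx": 0,"dy": 0,"dz": 0,"ax": 0,"ay": 0,"az": 0}]'

```text
time_s: 25.45
tcp_pos: [0.45, 0.0428, 0.2717]
eef_rot: [-1.57, -0.001, 3.098]
ft_force: [-2.8, 0.1, 15.8]
gripper_width: 0.0138
```

```bash
python3 wl.py w11 chip1_centre scraper_centre; python3 - <<'E'
from m1 import *
c=ld('w11'); P=pts(c)
q=P[(abs(P[:,0]-.468)<.006)&(abs(P[:,1]-.042)<.02)]; q=q[(q[:,2]<.11)]; print('skirt top z (expect .071)',np.percentile(q[:,2],[50,90]).round(4), 'panel',np.median(P[(abs(P[:,0]-.49)<.008)&(abs(P[:,1]-.042)<.03)][:,2]).round(4))
from h import *
t=shot('top'); s=shot('side')
for n,cc in (('top',t),('side',s)):
    for g in ['scraper_centre','chip1_centre']:
        for f in r.outline_of(n,g)[:3]: 
            p=pts(cc,f['pixels']); print(n,g,round(f['score'],2),np.median(p,0).round(3) if len(p) else None,p[:,2].max().round(3) if len(p) else None)
save('fin.png',np.vstack([c['frame'][150:400],cv2.resize(s['frame'][220:310,140:370],(640,250))]))
E
```

```text
25.45 [0.45   0.0428 0.2717] [-1.5700e+00 -1.3000e-03  3.0983e+00] [-0.14  0.58 -0.03  2.17  0.04  0.39 -1.81] [-2.8  0.1 15.8] 0.0138
chip1_centre 0.6 [417, 298, 10, 23] [0.415, -0.02, 0.007, 0.407, -0.025, -0.003, 0.421, -0.017, 0.009]
scraper_centre 0.25 [417, 300, 9, 21] [0.415, -0.02, 0.007, 0.407, -0.025, 0.003, 0.421, -0.017, 0.009]
skirt top z (expect .071) [0.0694 0.098 ] panel 0.1803
top scraper_centre 0.45 [ 0.427 -0.184  0.068] 0.85
```

View pics/fin.png

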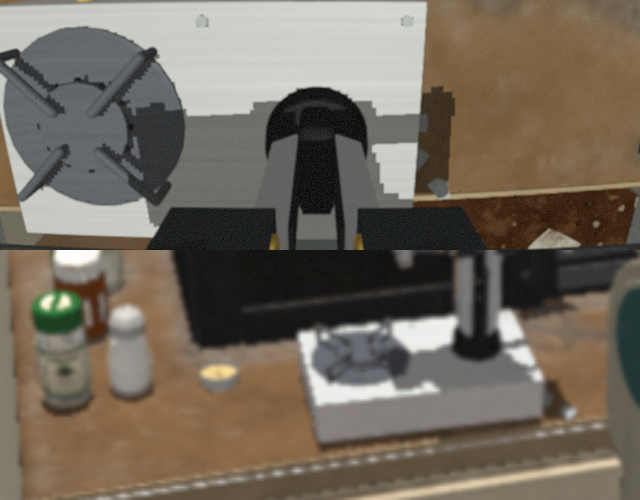

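```bash
python3 -c "
from workcell import r
print(r.sign_off()); o=r.observe(); print(o['time_s'],o['ft_force'],o['tcp_pos'])"
```

```text
the job is handed in; nothing more can be done
None
the job is handed in; nothing more can be done
```

I wiped all three bits off the panel with the scraper and stood it back on the worktop. Then I turned the new knob about 44°, pushed it onto the stem, and handed in at about 25.5 s of the 72 s with the knob held pressed down. The sign-off gives no verdict.

**Knob:**
- It slid on without side force. The spring showed at about 3 N, and the force rose to 16 N at the end, which I take as the stop.
- Tool height at the stop puts the underside at about 51.5 mm (52 mm expected).
- The skirt top measured 69.4 mm against 71 mm expected. The wrist depth read about 1 mm low elsewhere, which explains most of that.
- The grip was still firm at the end, 13.8 mm open on the 14 mm bar.

**Bits:** After the wipe I saw all three at rest on the worktop just off the panel's edge. One lies close to the worktop's front edge, but it was still there in the last picture.

**Scraper:** It stood upright in the wrist picture taken after I let go, and the top camera found it in the same place at the end.

**Checks that failed or disagreed:**
- The side-camera network found neither the bits nor the scraper in the last look.
- In the last wrist picture the network labelled one of the bits as the scraper, at a low score of 0.25.
- My last panel-height check gave 180 mm, probably because it measured the gripper instead, so I ignored it.

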